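# Hang the sieve in its bayonet collar and twist it home

## Robot

A 6-joint arm with a two-finger parallel gripper is mounted at the origin on the work surface; the furniture and walls round the work are solid. World frame = base frame: x ahead of the robot, y to its left, z up, the work surface at z = 0. Lengths are in m, angles in rad, forces in N, time in s.
With the tool pointing down it reaches from about 0.275 to 0.725 m from the base axis. Payload 5.6 kg.
Tool frame: the origin (TCP) lies midway between the tips of the shut fingers; the grasp point (between the pads) lies 19 mm behind it; x points along the fingers, z is the direction in which the jaws open and shut, and the axes are right-handed (so a half turn about x gives the same grasp; the last joint's range is limited). The gripper opens to 85 mm and grips with 20 to 120 N. Pads are 22 mm wide; open, the fingers measure 114 mm over their backs; the gripper's body (76 mm by 85 mm) begins 54 mm behind the grasp point. The pads swing forward as they close: fully open they stand 13 mm farther back than shut.
Start: joints at [-0.926, 0.255, 0.108, 0, -1.424, -0.285], TCP at [0.194, -0.515, 0.231] pointing down, gripper open.
Joint ranges: [-2.95, 2.95], [-1.21, 1.97], [-1.09, 1.5], [-2.87, 1.71], [-2.94, -0.07], [-3.05, 3.05]. Speed limits (rad/s): [2.57, 2.57, 3.14, 3.14, 3.14, 3.14].

## Interface

Orientations are given as a unit quaternion [w, x, y, z].
In Python, from plant import monitor, vision, ticket, finder gives the robot as it stands.
- The arm moves only by the tool arm_command, never from a script. Its argument "plan" is one flat list of numbers, 6 for each row, row after row: the shift along the world's x, y, z in units of 0.02 m (1.0 is 0.02 m), then the turn, a rotation vector about the world's x, y, z in units of 0.08 rad (1.0 is 0.08 rad). A call has 1 to 20 rows; each row shifts and turns the pose as measured when the row begins; what a row does not reach is not made up. A row lasts 1/8 s, in which the tool goes at most 62.5 mm and 10.7 degrees, less where a joint would pass 70% of its speed; a pose out of reach is approached as far as the arm can. A call with a number of a shift or a turn outside -1 to 1 is refused whole. A call with a gripper value outside its range is refused whole. "gripper" is the closure, from -1 (fully open) to 1 (shut), set as the call begins (left out, the last holds). The fingers move at their own pace and stop on an object; "squeeze" is the grip in N (left out, the last holds). Time passes only in rows, so rows that do not move let the fingers close. It gives the time, the measured TCP pose, the force and the opening at its end, in the units of the state.
- monitor.sense(): the state, without advancing time (a new reading comes with each control period).
- vision.grab_frame(name): name is "scene" or "top"; returns (picture, depth): 420x560x3 uint8, red, green, blue; 420x560 float32, m along the optical axis (not along the pixel's ray), 0 where there is no reading.
- vision.camera_model(name): a dict with "mtx" (3x3 intrinsics, pixels), "R" (3x3) and "t" (3): a world point X has camera coordinates R X + t. Camera axes: x right, y down, z forward; pixel columns grow to the right and rows downward; lengths in m; the calibration is good to about 2 mm. A picture is of the moment at which its call begins. camera_model takes no time and is no camera call.
- ticket.sign_off(): hands the job in, once; it reports no verdict.
Trained networks look in the newest picture that a camera, given by its name, has taken for a name from the list of things; names that differ only in an ending like _2 or _b are one class to them, and where a whole thing is asked for, a point or a joint stands for the part that bears it (a point fixed in the world has none). Each returns a list of dicts, best first, with "conf" (0 to 1); they miss things now and then, are a little off and sometimes report something else, mostly with a low value. They report only what shows in the picture. A call takes as long as a camera call.
- finder.spot_in(thing, camera): "position" ([row, column] in pixels, amid what is visible of it).
- finder.mark_of(thing, camera): "position" ([row, column] in pixels: a listed point, or the origin of a listed thing).
The state is a dict: "t": time; "joint_positions": joint angles; "joint_vel": joint speeds; "effort": joint torques, N m; "tcp_pos": TCP position; "tcp_rot": TCP orientation; "force": force on the tool from outside, world axes, zero at the start; "torque": the same for the moment, N m; "width": opening from 0.0 (shut) to 1.0 (fully open).
Only numpy, scipy, OpenCV 4.12 (cv2) and the standard library are available. Lean on these libraries where they do the work, as an engineer would, in place of code of your own. Each camera call takes 0.05 s, during which the arm holds its last target.

## Task

Pick up the round sieve by its bridge handle, hang it in the collar of the stand by lowering its two lugs through the red-edged entry slots onto the ledge, and turn it gently clockwise (seen from above) by feel until both lugs drop into their locking notches, then let go and move clear. The collar is held in the stand by friction only: do not force it round, press hard or let the sieve fall, and leave the sanding block, the wax bar and the roll of masking tape where they are.

Things in the scene. Friction and masses are not known exactly. Their poses are not given: they have to be found in the camera images.
- sieve: Loose round sieve, 0.2 to 0.45 kg, standing on the table: steel frame 90 mm outer diameter, 50 mm high, open top. Origin: centre of the underside; z up; y along the handle and through the two brass lugs at +y and -y, right below the handle's ends. Lugs reach out to radius 57 mm, are 12 mm wide (tangentially) and 8 mm thick. Half a turn makes no difference.
- sieve_handle (a point): Centre of the sieve's black handle bar, 83 mm above the sieve's origin. The bar lies along y: 88 mm long, 12 mm wide (x), 14 mm high; its underside is 26 mm above the frame's rim. Thin uprights carry its ends; the space beside and beneath its middle is free.
- lug_a (a point): Middle of the underside of the lug at the sieve's +y, 52.5 mm from the axis, 34 mm above the sieve's origin. Axes as the sieve's.
- lug_b (a point): Middle of the underside of the lug at the sieve's -y, 52.5 mm from the axis, 34 mm above the sieve's origin. Axes as the sieve's.
- stand: Fixed stand that carries the collar: plywood board 200 x 170 x 12 mm on the table with a clay mould on it, a pillar behind and a blue clamp band round the collar. Origin: centre of the board's underside; the collar's axis is the vertical line through it.
- collar: Aluminium bayonet collar, 132 mm outer diameter, bore 95 mm (the sieve's frame has 2.5 mm clearance all round). Origin: on its vertical axis at the height of the ledge that the lugs come to rest on, 100 mm above the table; its y axis runs through the two entry slots. The hoods over the ledge span 12 to 17 mm above the origin; an entry slot is a gap in them, 17 mm wide at the bore, edged in red.
- collar_mouth (a point): On the collar's axis, 17 mm above its origin; axes as the collar's. From the slots the sieve turns only clockwise on the flat ledge. After 25 to 80 degrees (differs each time, hidden under the hoods; slot's middle to notch's middle) each lug comes over a notch 17 mm wide (at the bore) and 6 mm deep, with a firm stop at its far side, and can drop 6 mm.
- collar_rim (a point): Point on the collar's top rim at its +y slot, 66 mm from the axis and 17 mm above the collar's origin. The collar is clamped in the stand by friction only: a moment over 0.5 N m about its axis turns it, and this point moves.
- sanding_block: Loose brown sanding block, 64 x 100 x 28 mm, lying on the table. Origin: centre of the underside. Leave alone.
- wax_bar: Loose green wax bar, 37 x 76 x 14 mm, lying on the table. Origin: centre of the underside. Leave alone.
- masking_tape: Loose roll of masking tape, 104 mm across, 25 mm high, lying flat. Origin: centre of the underside. Leave alone.

How it is judged:
On the way:
1. the sieve hangs in the collar, both lugs through the slots and on the ledge, not yet in the notches (horizontal distance between sieve and collar below 0.006 m and z of lug_a in the frame of collar between -0.003 and 0.004 m and z of lug_b in the frame of collar between -0.003 and 0.004 m), for 0.1 s.
At the end, for the whole second after the job is handed in: Both lugs lie at least 4 mm below the ledge, that is down in the locking notches; the sieve is centred in the collar within 6 mm, level within 0.08 rad, at rest and released (z of lug_a in the frame of collar between -0.009 and -0.004 m and z of lug_b in the frame of collar between -0.009 and -0.004 m and horizontal distance between sieve and collar below 0.006 m and angle between sieve's own z axis and vertical below 0.08 rad and contact force between sieve and the fingers below 0.2 N and linear speed of sieve below 0.02 m/s); the robot touches nothing.
It fails at once if the collar is forced round in its stand (its rim moves more than 4 mm) (distance of collar_rim from where it was at the start of the episode above 0.004 m).
It fails at once if the sieve is pressed or dropped on the stand with more than 35 N (contact force between sieve and stand above 35 N).
It fails at once if the sanding block is moved more than 15 mm (distance of sanding_block from where it was at the start of the episode above 0.015 m).
It fails at once if the wax bar is moved more than 15 mm (distance of wax_bar from where it was at the start of the episode above 0.015 m).
It fails at once if the masking tape is moved more than 15 mm (distance of masking_tape from where it was at the start of the episode above 0.015 m).
It also fails if it takes over 72 s, if anything falls off the work surface, if the arm or the gripper's body presses on something with over 40 N, if the wrist force passes 120 N, or if a joint passes its speed limit or range.

## Working session

There is one attempt and no reset: what is moved stays moved. The work goes in short steps, Python scripts to look and compute and a tool call to move; the robot and the scene stay as the last step left them, time stands still between calls to the robot, and variables do not carry over. Pictures are saved under pics/ and viewed, and the job is handed in when it is done.

Besides the shell and the picture viewer there is one more tool, called after "Emit:" as a command line: name --argument value ..., lists and objects as JSON in quotes. arm_command: Moves the arm, as the interface text tells. Its arguments: {"type":"object","properties":{"plan":{"type":"array","items":{"type":"number","minimum":-1,"maximum":1}},"gripper":{"type":"number"},"squeeze":{"type":"number"}},"required":["plan"]}

```bash
mkdir -p pics; ls
cat > h.py <<'E'
import numpy as np, cv2
from plant import monitor, vision, ticket, finder
def grab(n,f=None):
    p,d=vision.grab_frame(n)
    if f: cv2.imwrite('pics/'+f+'.png',p[:,:,::-1])
    return p,d
def unproj(n,r,c,z=None,depth=None):
    m=vision.camera_model(n);K=np.array(m['mtx']);R=np.array(m['R']);t=np.array(m['t'])
    ray=np.linalg.inv(K)@np.array([c,r,1.0])
    if depth is not None: return R.T@(ray*depth-t)
    o=-R.T@t; d=R.T@ray
    return o+d*(z-o[2])/d[2]
E
python3 - <<'E'
from h import *
s=monitor.sense(); print(s)
for n in('scene','top'):
    grab(n,n+'0')
    for th in('sieve_handle','lug_a','collar_mouth','collar_rim','sieve'):
        print(n,th,[(np.round(x['position'],1),round(x['conf'],2)) for x in finder.mark_of(th,n)][:4])
E
```

```text
pics
{'t': 0.0, 'joint_positions': array([-9.26415187e-01,  2.55735770e-01,  1.06992414e-01, -4.57765425e-04,
       -1.42390784e+00, -2.84576607e-01]), 'joint_vel': array([-0.00146651, -0.00083446, -0.00046594, -0.00059216, -0.00176465,
       -0.00053603]), 'effort': array([-1.05013610e-04, -3.86631238e+01,  2.37945235e+01,  5.36515877e+00,
       -5.95576828e-03, -1.21007085e-05]), 'tcp_pos': array([ 0.19350816, -0.51429724,  0.23039952]), 'tcp_rot': array([ 0.40284207, -0.58081165,  0.40212453,  0.58195529]), 'force': array([-0.15531398, -0.47972642, -0.42121253]), 'torque': array([-0.00734345, -0.07276949,  0.02591848]), 'width': 0.9981651597778411}
scene sieve_handle [(array([245.2, 231.1]), 0.79)]
scene lug_a [(array([273.4, 209.7]), 0.84), (array([279.1, 236.1]), 0.4)]
scene collar_mouth [(array([159.8, 308.8]), 0.73)]
scene collar_rim [(array([170.9, 319.9]), 0.82)]
scene sieve [(array([278.1, 236.3]), 0.89)]
top sieve_handle [(array([204. , 226.6]), 0.78)]
top lug_a [(array([211.8, 250.2]), 0.91), (array([203.9, 209.1]), 0.84)]
top collar_mouth [(array([179.2, 404. ]), 0.55)]
top collar_rim [(array([200.7, 381. ]), 0.66)]
top sieve [(array([212.7, 228.5]), 0.67)]
```

View pics/scene0.png

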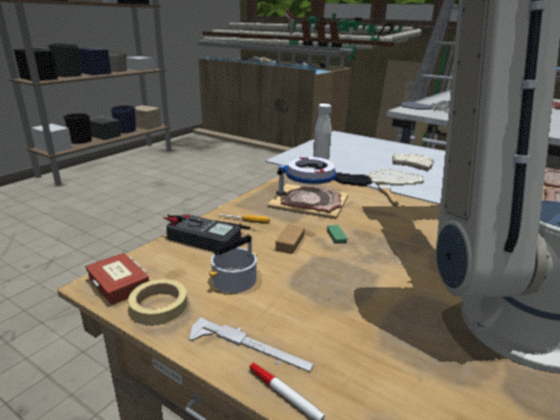

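View pics/top0.png

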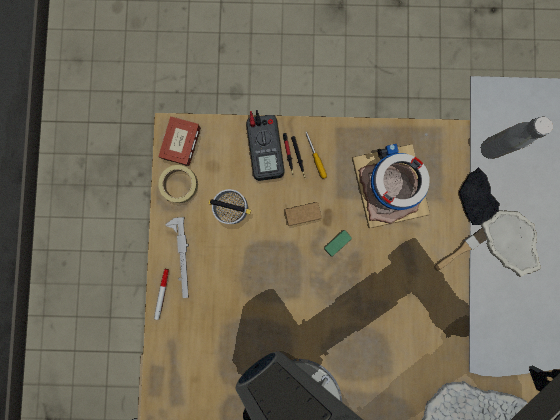

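Run:
```python
from h import *
for n in('scene','top'):
    m=vision.camera_model(n);R=np.array(m['R']);t=np.array(m['t']);print(n,-R.T@t,R,m['mtx'])
print('handle',unproj('scene',245.2,231.1,.09),unproj('top',204,226.6,.09))
print('lug',unproj('top',211.8,250.2,.042),unproj('top',203.9,209.1,.042),unproj('scene',273.4,209.7,.034))
print('mouth',unproj('scene',159.8,308.8,.117),unproj('top',179.2,404,.117))
print('rim',unproj('scene',170.9,319.9,.117),unproj('top',200.7,381,.117))
p=cv2.imread('pics/top0.png')
cv2.imwrite('pics/topc.png',cv2.resize(p[110:260,180:480],None,fx=2.6,fy=2.6,interpolation=cv2.INTER_CUBIC))
p=cv2.imread('pics/scene0.png')
cv2.imwrite('pics/scenec.png',cv2.resize(p[110:310,160:400],None,fx=3,fy=3,interpolation=cv2.INTER_CUBIC))
```

```text
scene [0.06698953 0.73678823 0.4922223 ] [[-0.8353205  -0.54918428  0.02522485]
 [-0.2524294   0.34238153 -0.90501618]
 [ 0.48838414 -0.76234606 -0.42462857]] [[409.07148484   0.         278.61187087]
 [  0.         409.07148484 208.59395417]
 [  0.           0.           1.        ]]
top [0.43997601 0.04433617 1.08869223] [[ 0.02289357 -0.99973623 -0.00183359]
 [-0.99719305 -0.02270448 -0.07134794]
 [ 0.07128749  0.00346185 -0.9974498 ]] [[396.62398215   0.         284.42502676]
 [  0.         396.62398215 208.52544498]
 [  0.           0.           1.        ]]
handle [0.51213539 0.2085092  0.09      ] [0.51948868 0.1941603  0.09      ]
lug [0.5040428  0.13825867 0.042     ] [0.52252146 0.24772615 0.042     ] [0.53871098 0.24386423 0.034     ]
mouth [ 0.61149737 -0.26881213  0.117     ] [ 0.58867656 -0.24564816  0.117     ]
rim [ 0.54041795 -0.20414841  0.117     ] [ 0.53411048 -0.18922221  0.117     ]
```

View pics/topc.png

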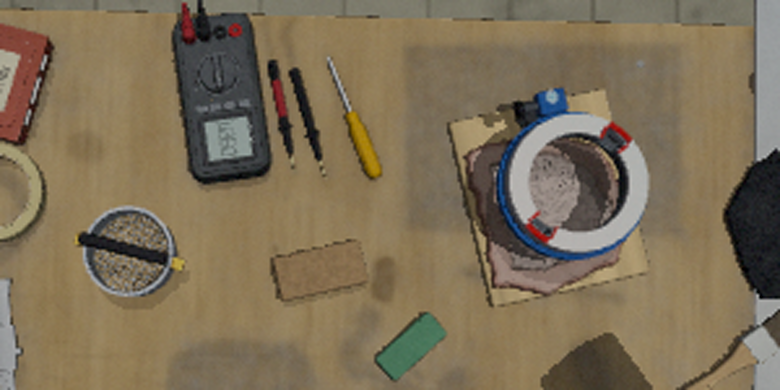

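View pics/scenec.png

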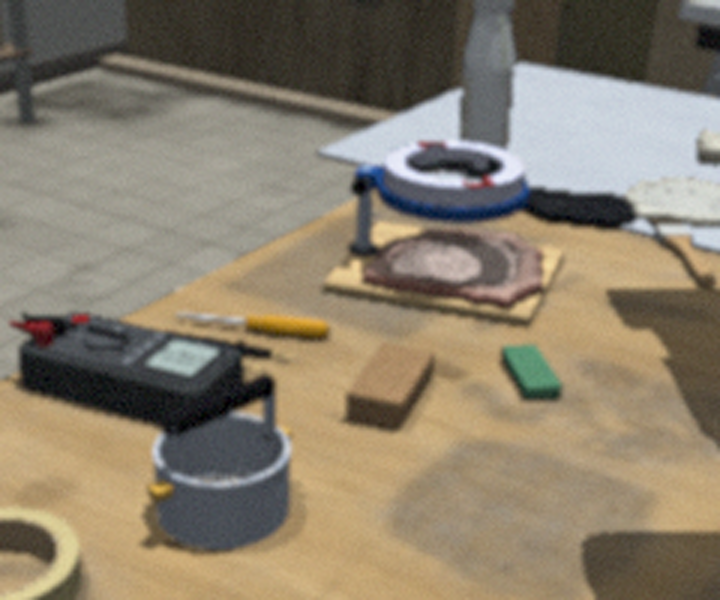

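```bash
cat >> h.py <<'E'
def rect(n,img,z,x0,x1,y0,y1,res=0.0005):
    # output: rows = x descending (up = +x), cols = y descending (right = -y)
    m=vision.camera_model(n);K=np.array(m['mtx']);R=np.array(m['R']);t=np.array(m['t'])
    H=int(round((x1-x0)/res));W=int(round((y1-y0)/res))
    xs=x1-np.arange(H)*res; ys=y1-np.arange(W)*res
    Y,X=np.meshgrid(ys,xs)
    P=np.stack([X,Y,np.full_like(X,z)],-1)@R.T+t
    q=P@K.T; u=(q[...,0]/q[...,2]).astype(np.float32); v=(q[...,1]/q[...,2]).astype(np.float32)
    return cv2.remap(img,u,v,cv2.INTER_CUBIC)
def avg(n,k):
    return np.mean([vision.grab_frame(n)[0].astype(np.float32) for _ in range(k)],0)
E
python3 - <<'E'
from h import *
for n in('top','scene'):
    a=avg(n,4); np.save(n+'a.npy',a)
    c=rect(n,a,.117,.50,.68,-.34,-.15); s=rect(n,a,.09,.44,.60,.12,.28)
    s2=rect(n,a,.05,.44,.60,.12,.28)
    for nm,i in(('c',c),('s',s),('r',s2)): cv2.imwrite(f'pics/{n}_{nm}1.png',np.clip(cv2.resize(i,None,fx=1.6,fy=1.6),0,255)[:,:,::-1])
import cv2
A=[cv2.imread(f'pics/{n}_{k}1.png') for n in('top','scene') for k in 'c']
cv2.imwrite('pics/C1.png',cv2.resize(np.hstack(A),None,fx=.65,fy=.65))
A=[cv2.imread(f'pics/{n}_{k}1.png') for n in('top','scene') for k in 'sr']
cv2.imwrite('pics/S1.png',cv2.resize(np.vstack([np.hstack(A[:2]),np.hstack(A[2:])]),None,fx=.58,fy=.58))
E
```

```text
[ WARN:0@10.580] global loadsave.cpp:1063 imwrite_ Unsupported depth image for selected encoder is fallbacked to CV_8U.
```

View pics/C1.png

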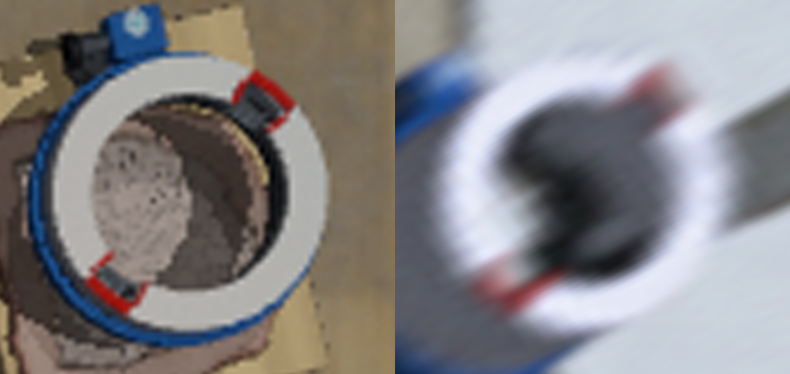

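View pics/S1.png

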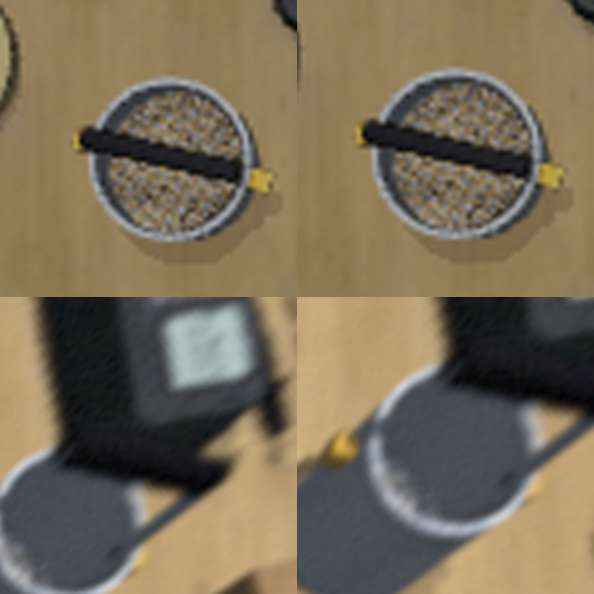

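```bash
cat >> h.py <<'E'
from scipy.optimize import least_squares
def circfit(pts,r=None):
    c=pts.mean(0)
    f=(lambda p:np.hypot(*(pts-p[:2]).T)-p[2]) if r is None else (lambda p:np.hypot(*(pts-p[:2]).T)-r)
    x0=[*c,.05] if r is None else c
    s=least_squares(f,x0,loss='soft_l1',f_scale=.0005); return s.x,np.std(f(s.x))
E
python3 - <<'E'
from h import *
for n in('top','scene'):
    a=np.load(n+'a.npy'); X1,Y1,res=.68,-.15,.0005
    c=np.clip(rect(n,a,.117,.50,.68,-.34,-.15),0,255)
    hsv=cv2.cvtColor(c.astype(np.uint8),cv2.COLOR_RGB2HSV)
    red=((hsv[...,0]<10)|(hsv[...,0]>170))&(hsv[...,1]>130)&(hsv[...,2]>110)
    white=(hsv[...,1]<40)&(hsv[...,2]>150)
    if n=='top':
        m=(white|red).astype(np.uint8); m=cv2.morphologyEx(m,cv2.MORPH_OPEN,np.ones((7,7)))
        nn,l,st,_=cv2.connectedComponentsWithStats(m); k=1+np.argmax(st[1:,4]); m=(l==k).astype(np.uint8)
        cs,h=cv2.findContours(m,cv2.RETR_CCOMP,cv2.CHAIN_APPROX_NONE)
        cs=sorted(cs,key=len)[-2:]
        for q in cs:
            p=q[:,0,:]; w=np.c_[X1-p[:,1]*res,Y1-p[:,0]*res]; print(n,len(w),circfit(w))
    nn,l,st,ce=cv2.connectedComponentsWithStats(red.astype(np.uint8))
    for k in range(1,nn):
        if st[k,4]>100: print(n,'red',st[k,4],X1-ce[k,1]*res,Y1-ce[k,0]*res)
n='top';a=np.load('topa.npy')
for z in(.09,.083):
    X1,Y1=.60,.28
    s=np.clip(rect(n,a,z,.44,.60,.12,.28),0,255).astype(np.uint8)
    m=(s.max(2)<50).astype(np.uint8); m=cv2.morphologyEx(m,cv2.MORPH_OPEN,np.ones((9,9)))
    nn,l,st,ce=cv2.connectedComponentsWithStats(m)
    for k in range(1,nn):
        p=np.argwhere(l==k); 
        (cx,cy),wh,an=cv2.minAreaRect(p.astype(np.float32)); 
        if st[k,4]>500: 
            q=p-p.mean(0); u=np.linalg.svd(q,full_matrices=False)[2][0]
            print('bar',z,st[k,4],X1-cx*res,Y1-cy*res,'mean',np.array([X1,Y1])-p.mean(0)*res,np.array(wh)*res,'angle dir(x,y)',-u,np.degrees(np.arctan2(u[0],u[1])))
s=np.clip(rect(n,a,.05,.44,.60,.12,.28),0,255).astype(np.uint8)
hsv=cv2.cvtColor(s,cv2.COLOR_RGB2HSV)
m=((hsv[...,1]<70)&(hsv[...,2]>125)).astype(np.uint8)
nn,l,st,_=cv2.connectedComponentsWithStats(cv2.morphologyEx(m,cv2.MORPH_CLOSE,np.ones((5,5))));k=1+np.argmax(st[1:,4]);m=(l==k).astype(np.uint8)
cs,_=cv2.findContours(m,cv2.RETR_EXTERNAL,cv2.CHAIN_APPROX_NONE);q=max(cs,key=len)[:,0,:]
print('rim',circfit(np.c_[.60-q[:,1]*res,.28-q[:,0]*res]))
s2=np.clip(rect(n,a,.042,.44,.60,.12,.28),0,255).astype(np.uint8);hsv=cv2.cvtColor(s2,cv2.COLOR_RGB2HSV)
y=((hsv[...,0]>18)&(hsv[...,0]<35)&(hsv[...,1]>140)&(hsv[...,2]>120)).astype(np.uint8)
nn,l,st,ce=cv2.connectedComponentsWithStats(y)
for k in range(1,nn):
    if st[k,4]>100: print('brass',st[k,4],.60-ce[k,1]*res,.28-ce[k,0]*res)
E
```

```text
top 619 (array([ 0.5900976 , -0.23788526,  0.06072981]), np.float64(0.008379329267441565))
top red 767 0.6369843546284225 -0.27787027379400264
top red 625 0.5379432000000001 -0.20314
scene red 164 0.538969512195122 -0.21059146341463414
bar 0.09 3897 0.5169323806762696 0.19304629516601565 mean [0.51657891 0.19351976] [0.08843891 0.01381281] angle dir(x,y) [0.21993831 0.97551378] -167.2945906063026
bar 0.083 3960 0.5173344268798827 0.1942580261230469 mean [0.51710593 0.19468876] [0.08905367 0.01383334] angle dir(x,y) [0.22097674 0.97527908] -167.23359187381612
rim (array([0.52446382, 0.19356178, 0.04740418]), np.float64(0.006530611019689858))
brass 131 0.5281412213740457 0.24832442748091604
brass 475 0.5058157894736842 0.1446326315789474
```

```bash
cat > col.py <<'E'
from h import *
def collar(a,n='top',res=.0005,dbg=None):
    X1,Y1=.68,-.15
    c=np.clip(rect(n,a,.117,.50,.68,-.34,-.15),0,255).astype(np.uint8)
    hsv=cv2.cvtColor(c,cv2.COLOR_RGB2HSV)
    red=((hsv[...,0]<10)|(hsv[...,0]>170))&(hsv[...,1]>130)&(hsv[...,2]>110)
    white=(hsv[...,1]<40)&(hsv[...,2]>145)
    m=(white|red).astype(np.uint8); m=cv2.morphologyEx(m,cv2.MORPH_OPEN,np.ones((3,3)))
    cs,_=cv2.findContours(m,cv2.RETR_LIST,cv2.CHAIN_APPROX_NONE)
    p=np.vstack([q[:,0,:] for q in cs if len(q)>60]); w=np.c_[X1-p[:,1]*res,Y1-p[:,0]*res]
    for R in(.066,.0475):
        cc=np.array([.5875,-.2405])
        for it in range(5):
            d=np.hypot(*(w-cc).T); k=abs(d-R)<(.004 if it<2 else .0025)
            x,s=circfit(w[k],None); cc=x[:2]
        print(R,k.sum(),x,s)
    nn,l,st,ce=cv2.connectedComponentsWithStats(red.astype(np.uint8))
    for k in range(1,nn):
        if st[k,4]>60: print('red',st[k,4],X1-ce[k,1]*res,Y1-ce[k,0]*res)
    cv2.imwrite('pics/rr.png',cv2.resize(np.hstack([c[:,:,::-1],np.repeat((red*255+white*120)[...,None],3,2).clip(0,255).astype(np.uint8)]),None,fx=1.05,fy=1.05))
if __name__=='__main__': collar(np.load('topa.npy'))
E
python3 col.py
```

```text
0.066 772 [ 0.58763532 -0.24153307  0.06554623] 0.0005116005280254554
0.0475 527 [ 0.58784489 -0.24190026  0.04801757] 0.0007846910961951772
red 767 0.6369843546284225 -0.27787027379400264
red 87 0.6206954022988507 -0.2829137931034483
red 75 0.5551600000000001 -0.20065333333333332
red 625 0.5379432000000001 -0.20314
```

View pics/rr.png

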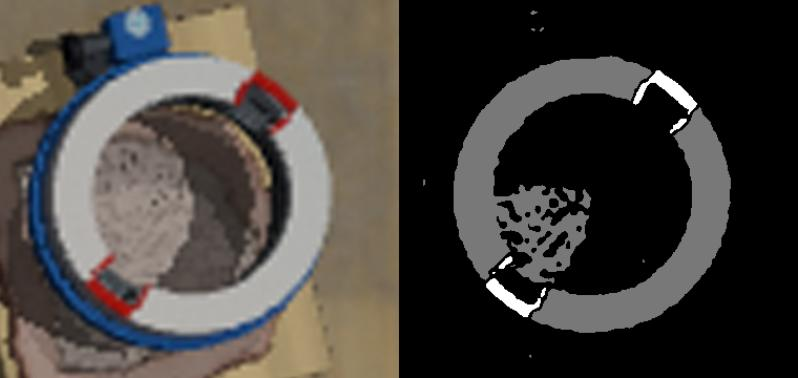

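```bash
cat >> h.py <<'E'
from scipy.spatial.transform import Rotation as Ro
def rot(q): return Ro.from_quat([q[1],q[2],q[3],q[0]])
def st():
    s=monitor.sense(); M=rot(s['tcp_rot']).as_matrix()
    yaw=np.degrees(np.arctan2(M[1,2],M[0,2]))
    print('t %.2f'%s['t'],'tcp',np.round(s['tcp_pos'],4),'jaw yaw %.2f'%yaw,'fing',np.round(M[:,0],4),'jawz %.4f'%M[2,2],'F',np.round(s['force'],2),'T',np.round(s['torque'],3),'w %.3f'%s['width'],'j',np.round(s['joint_positions'],3))
    return s,M,yaw
E
python3 - <<'E'
from h import *
st()
a=np.load('topa.npy');X1,Y1,res=.68,-.15,.0005
c=np.clip(rect('top',a,.117,.50,.68,-.34,-.15),0,255).astype(np.uint8)
hsv=cv2.cvtColor(c,cv2.COLOR_RGB2HSV)
red=((hsv[...,0]<10)|(hsv[...,0]>170))&(hsv[...,1]>110)&(hsv[...,2]>90)
p=np.argwhere(red); w=np.c_[X1-p[:,0]*res,Y1-p[:,1]*res]-[.5877,-.2416]
r=np.hypot(*w.T); th=np.degrees(np.arctan2(w[:,1],w[:,0]))
for t0 in(-37,143):
    d=(th-t0+180)%360-180
    for lo,hi in((.050,.054),(.054,.058),(.058,.062),(.062,.066)):
        k=(abs(d)<14)&(r>lo)&(r<hi)
        e=d[k]; rr=r[k].mean(); print(t0,lo,k.sum(),'edges',np.percentile(e,[1,99])+t0,'mid',np.percentile(e,[1,99]).mean()+t0,'w mm',1e3*rr*np.radians(np.ptp(np.percentile(e,[1,99]))))
E
```

```text
t 1.00 tcp [ 0.1937 -0.5148  0.2313] jaw yaw 110.62 fing [-0.  0. -1.] jawz 0.0000 F [-1.06 -0.2   0.55] T [-0.014 -0.004 -0.011] w 0.998 j [-0.926  0.255  0.108 -0.    -1.424 -0.285]
-37 0.05 83 edges [-50.86245517 -23.82790012] mid -37.345177646963435 w mm 24.552562008219518
-37 0.054 73 edges [-50.89735814 -24.04142431] mid -37.46939122882031 w mm 26.179173087210536
-37 0.058 233 edges [-50.81008433 -25.3223451 ] mid -38.0662147167495 w mm 27.01779765063327
-37 0.062 420 edges [-50.02454486 -27.2154836 ] mid -38.62001422822978 w mm 25.47833183948688
143 0.05 55 edges [129.02285412 155.0000043 ] mid 142.01142920974263 w mm 23.543185024202867
143 0.054 51 edges [129.12670526 154.8214297 ] mid 141.974067478919 w mm 25.08223725826038
143 0.058 184 edges [129.26419517 154.56803548] mid 141.9161153236619 w mm 26.887510308064904
143 0.062 408 edges [130.18613676 152.44937772] mid 141.31775724146524 w mm 24.87486937438752
```

Emit:
arm_command --plan '[0.45, 1, 0, 0, 0, 0.35, 0.45, 1, 0, 0, 0, 0.35, 0.45, 1, 0, 0, 0, 0.35, 0.45, 1, 0, 0, 0, 0.35, 0.45, 1, 0, 0, 0, 0.35, 0.45, 1, 0, 0, 0, 0.35, 0.45, 1, 0, 0, 0, 0.35, 0.45, 1, 0, 0, 0, 0.35, 0.45, 1, 0, 0, 0, 0.35, 0.45, 1, 0, 0, 0, 0.35, 0.45, 1, 0, 0, 0, 0.35, 0.45, 1, 0, 0, 0, 0.35, 0.45, 1, 0, 0, 0, 0.35, 0.45, 1, 0, 0, 0, 0.35, 0.45, 1, 0, 0, 0, 0.35, 0.45, 1, 0, 0, 0, 0.35, 0.45, 1, 0, 0, 0, 0.35, 0.45, 1, 0, 0, 0, 0.35, 0.45, 1, 0, 0, 0, 0.35, 0.45, 1, 0, 0, 0, 0.35]' --gripper -0.2

```text
t: 3.5
tcp_pos: [0.3777, -0.1025, 0.2329]
tcp_rot: [-0.221, 0.674, -0.22, -0.67]
force: [0.2, -0.2, 1.1]
width: 0.598
```

```bash
python3 -c "
from h import *
st()"
```

```text
t 3.50 tcp [ 0.3777 -0.1025  0.2329] jaw yaw 143.62 fing [ 5.8e-03 -4.0e-04 -1.0e+00] jawz -0.0049 F [ 0.25 -0.21  1.12] T [0.034 0.024 0.045] w 0.598 j [ 1.420e-01 -7.100e-02 -2.530e-01  1.000e-03 -1.383e+00 -7.770e-01]
```

Emit:
arm_command --plan '[0.45, 0.97, -0.3, 0, 0, 0.34, 0.45, 0.97, -0.3, 0, 0, 0.34, 0.45, 0.97, -0.3, 0, 0, 0.34, 0.45, 0.97, -0.3, 0, 0, 0.34, 0.45, 0.97, -0.3, 0, 0, 0.34, 0.45, 0.97, -0.3, 0, 0, 0.34, 0.45, 0.97, -0.3, 0, 0, 0.34, 0.45, 0.97, -0.3, 0, 0, 0.34, 0.45, 0.97, -0.3, 0, 0, 0.34, 0.45, 0.97, -0.3, 0, 0, 0.34, 0.45, 0.97, -0.3, 0, 0, 0.34, 0.45, 0.97, -0.3, 0, 0, 0.34, 0.45, 0.97, -0.3, 0, 0, 0.34, 0.45, 0.97, -0.3, 0, 0, 0.34, 0.2, 0.5, -0.1, 0, 0, 0.2, 0, 0, 0, 0, 0, 0]'

```text
t: 5.5
tcp_pos: [0.5147, 0.1953, 0.143]
tcp_rot: [-0.077, 0.706, -0.074, -0.7]
force: [-0.1, -0.8, 0.2]
width: 0.6
```

```bash
python3 -c "
from h import *
st()
grab('top','t2');p,d=grab('scene','s2')
p=rect('top',cv2.cvtColor(cv2.imread('pics/t2.png'),cv2.COLOR_BGR2RGB),.09,.44,.60,.12,.28)
cv2.imwrite('pics/t2r.png',p[:,:,::-1])
p=cv2.imread('pics/s2.png');cv2.imwrite('pics/s2c.png',cv2.resize(p[150:310,130:350],None,fx=3,fy=3))
"
```

```text
t 5.50 tcp [0.5147 0.1953 0.143 ] jaw yaw 167.69 fing [ 0.008   0.0029 -1.    ] jawz -0.0072 F [-0.05 -0.82  0.22] T [-0.08   0.058 -0.014] w 0.600 j [ 0.649  0.293 -0.07   0.003 -1.2   -0.864]
```

View pics/s2c.png

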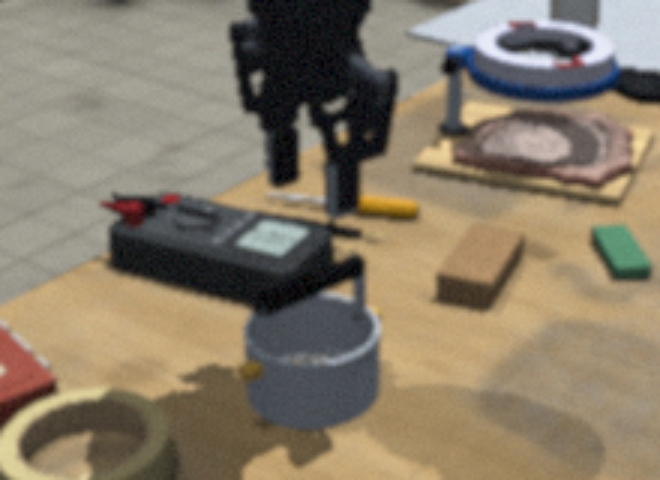

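View pics/t2r.png

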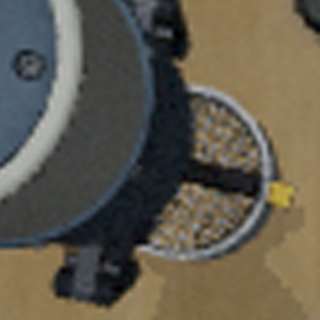

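Emit:
arm_command --plan '[0.06, -0.05, -0.65, -0.04, 0.1, -0.04, 0.06, -0.04, -0.65, 0, 0, -0.04, 0, 0, -0.65, 0, 0, 0, 0, 0, -0.65, 0, 0, 0, 0, 0, -0.65, 0, 0, 0, 0, 0, -0.45, 0, 0, 0, 0, 0, 0, 0, 0, 0]'

```text
t: 6.48
tcp_pos: [0.5159, 0.1907, 0.0637]
tcp_rot: [0.079, -0.702, 0.08, 0.703]
force: [0.6, 0.1, 0.1]
width: 0.598
```

```bash
python3 -c "
from h import *
st()
p,d=grab('scene','s3')
p=cv2.imread('pics/s3.png');cv2.imwrite('pics/s3c.png',cv2.resize(p[170:310,150:320],None,fx=4,fy=4))
"
```

```text
t 6.47 tcp [0.5159 0.1907 0.0637] jaw yaw 167.12 fing [-0.0016 -0.001  -1.    ] jawz 0.0013 F [0.63 0.13 0.12] T [-0.03  -0.009 -0.004] w 0.598 j [ 0.638  0.366 -0.181 -0.    -1.025 -0.863]
```

View pics/s3c.png

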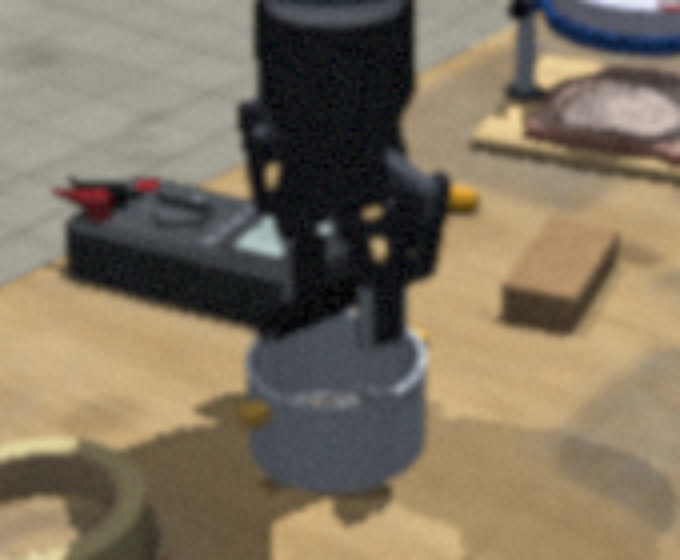

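Emit:
arm_command --plan '[0.05, 0.13, 0, 0, 0, 0, 0, 0, 0, 0, 0, 0]'

```text
t: 6.78
tcp_pos: [0.518, 0.1941, 0.0653]
tcp_rot: [-0.079, 0.703, -0.079, -0.702]
force: [0.0, 0.2, 0.3]
width: 0.599
```

Emit:
arm_command --plan '[0, 0, 0, 0, 0, 0, 0, 0, 0, 0, 0, 0, 0, 0, 0, 0, 0, 0, 0, 0, 0, 0, 0, 0, 0, 0, 0, 0, 0, 0]' --gripper 1 --squeeze 50

```text
t: 7.4
tcp_pos: [0.5179, 0.1944, 0.0657]
tcp_rot: [-0.08, 0.703, -0.079, -0.702]
force: [-0.8, 0.7, 0.2]
width: 0.128
```

```bash
python3 -c "
from h import *
st()"
```

```text
t 7.40 tcp [0.5179 0.1944 0.0657] jaw yaw 167.14 fing [ 0.0014  0.0012 -1.    ] jawz -0.0011 F [-0.76  0.7   0.17] T [0.1   0.169 0.01 ] w 0.128 j [ 0.642  0.367 -0.174 -0.    -1.028 -0.866]
```

Emit:
arm_command --plan '[0, 0, 0.4, 0, 0, 0, 0, 0, 0.8, 0, 0, 0, 0, 0, 1, 0, 0, 0, 0, 0, 1, 0, 0, 0, 0, 0, 1, 0, 0, 0, 0, 0, 1, 0, 0, 0, 0, 0, 1, 0, 0, 0, 0, 0, 1, 0, 0, 0, 0.1, -0.5, 0.6, 0, 0, 0.4, 0.16, -0.9, 0, 0, 0, 0.6, 0.16, -0.95, 0, 0, 0, 0.65, 0.16, -0.95, 0, 0, 0, 0.65, 0.16, -0.95, 0, 0, 0, 0.65, 0.16, -0.95, 0, 0, 0, 0.65, 0.16, -0.95, 0, 0, 0, 0.65, 0.16, -0.95, 0, 0, 0, 0.65, 0.16, -0.95, 0, 0, 0, 0.65, 0.16, -0.95, 0, 0, 0, 0.65, 0.16, -0.95, 0, 0, 0, 0.65, 0.16, -0.95, 0, 0, 0, 0.65]'

```text
t: 9.9
tcp_pos: [0.547, -0.0329, 0.2229]
tcp_rot: [-0.141, -0.687, -0.136, 0.7]
force: [0.3, 0.1, -2.8]
width: 0.13
```

```bash
python3 -c "
from h import *
st()
p,d=grab('scene','s4')
p=cv2.imread('pics/s4.png');cv2.imwrite('pics/s4c.png',cv2.resize(p[90:310,150:400],None,fx=2.5,fy=2.5))
"
```

```text
t 9.90 tcp [ 0.547  -0.0329  0.2229] jaw yaw -157.43 fing [-0.0156 -0.0101 -0.9998] jawz 0.0183 F [ 0.27  0.06 -2.78] T [ 0.114 -0.109 -0.058] w 0.130 j [ 0.23   0.264  0.097  0.006 -1.421  0.163]
```

View pics/s4c.png

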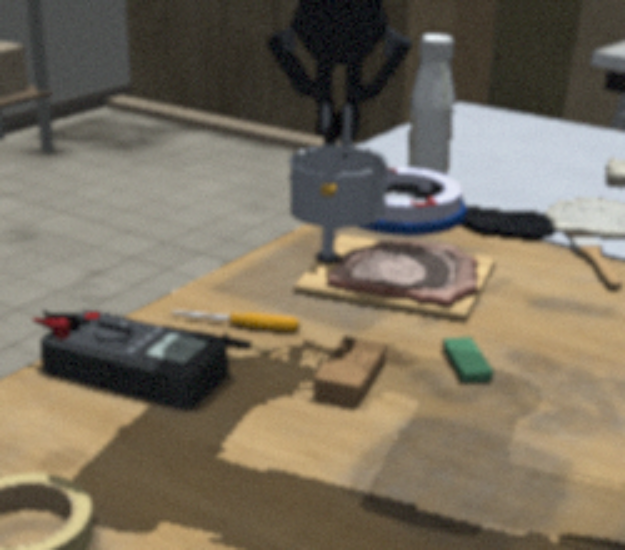

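Emit:
arm_command --plan '[0.18, -0.93, 0, 0, 0, 0.57, 0.18, -0.93, 0, 0, 0, 0.57, 0.18, -0.93, 0, 0, 0, 0.57, 0.18, -0.93, 0, 0, 0, 0.57, 0.18, -0.93, 0, 0, 0, 0.57, 0.18, -0.93, 0, 0, 0, 0.57, 0.18, -0.93, 0, 0, 0, 0.57, 0.18, -0.93, 0, 0, 0, 0.57, 0.18, -0.93, 0, 0, 0, 0.57, 0.18, -0.93, 0, 0, 0, 0.57, 0.1, -0.5, 0, 0, 0, 0.3, 0.05, -0.2, 0, 0, 0, 0.1, 0, 0, 0, 0, 0, 0]'

```text
t: 11.58
tcp_pos: [0.5823, -0.2401, 0.2187]
tcp_rot: [-0.307, -0.628, -0.304, 0.647]
force: [0.4, -0.2, -2.8]
width: 0.127
```

```bash
python3 -c "
from h import *
st()
"
```

```text
t 11.57 tcp [ 0.5823 -0.2401  0.2187] jaw yaw -128.79 fing [-0.0231 -0.015  -0.9996] jawz 0.0262 F [ 0.39 -0.24 -2.84] T [ 0.14  -0.092 -0.051] w 0.127 j [-0.133  0.432  0.323  0.018 -1.484  1.025]
```

Emit:
arm_command --plan '[0.14, -0.04, 0, 0.1, -0.15, 0.08, 0.13, -0.03, 0, 0.09, -0.14, 0.07, 0, 0, 0, 0, 0, 0, 0, 0, 0, 0, 0, 0]'

```text
t: 12.08
tcp_pos: [0.5879, -0.2404, 0.219]
tcp_rot: [0.31, 0.636, 0.31, -0.635]
force: [-1.2, -0.7, -3.8]
width: 0.124
```

```bash
python3 -c "
from h import *
st()
a=avg('top',3);b=avg('scene',3)
np.save('ta5.npy',a);np.save('sa5.npy',b)
c=rect('top',a,.117,.50,.68,-.34,-.15);
cv2.imwrite('pics/t5.png',np.clip(cv2.resize(c,None,fx=1.6,fy=1.6),0,255)[:,:,::-1].astype(np.uint8))
p=b[:,:,::-1];cv2.imwrite('pics/s5c.png',np.clip(cv2.resize(p[80:220,240:400],None,fx=4,fy=4),0,255).astype(np.uint8))
"
```

```text
t 12.07 tcp [ 0.5879 -0.2404  0.219 ] jaw yaw -128.02 fing [ 0.0019  0.0015 -1.    ] jawz -0.0024 F [-1.22 -0.74 -3.79] T [-0.006  0.041 -0.007] w 0.124 j [-0.144  0.43   0.329 -0.002 -1.469  1.051]
```

View pics/t5.png

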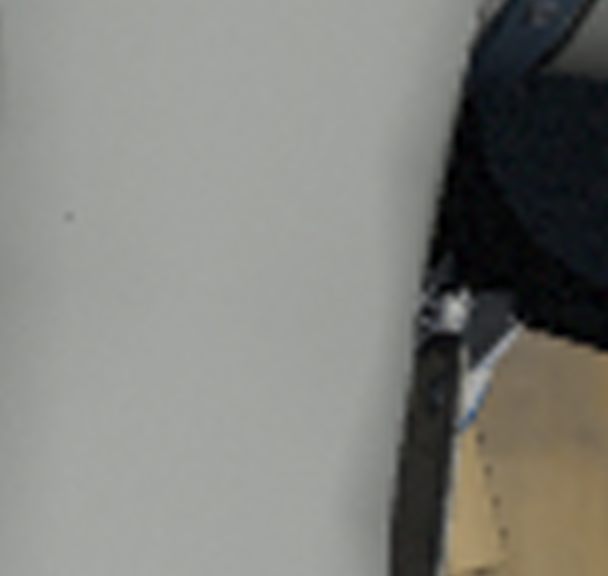

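View pics/s5c.png

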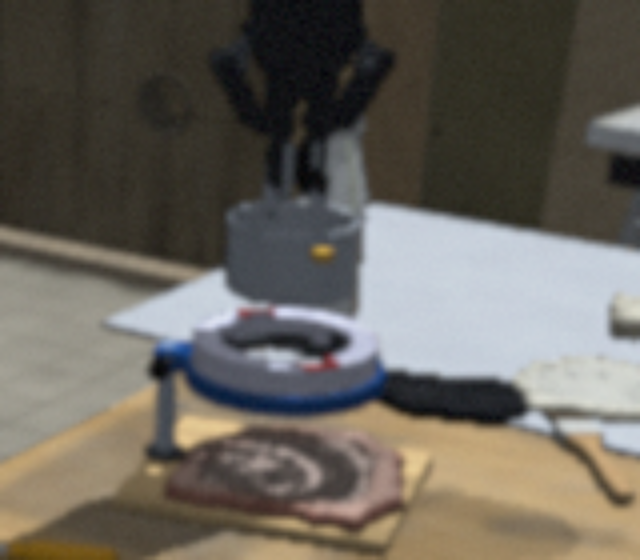

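```bash
cat > ov.py <<'E'
from h import *
def proj(n,P):
    m=vision.camera_model(n);K=np.array(m['mtx']);R=np.array(m['R']);t=np.array(m['t'])
    q=(np.asarray(P)@R.T+t)@K.T; return q[:,:2]/q[:,2:]
def overlay(img,fn,sc,sz,yawh,col,win,f=5,n='scene'):
    r0,r1,c0,c1=win
    im=np.clip(cv2.resize(img[r0:r1,c0:c1,::-1].astype(np.float32),None,fx=f,fy=f,interpolation=cv2.INTER_CUBIC),0,255).astype(np.uint8)
    th=np.linspace(0,2*np.pi,90)
    def circ(c,z,r,colr):
        p=proj(n,np.c_[c[0]+r*np.cos(th),c[1]+r*np.sin(th),np.full(90,z)])
        p=((p-[c0,r0]+.5)*f-.5).round().astype(int); cv2.polylines(im,[p],True,colr,1)
    if sc is not None:
        circ(sc,sz,.045,(0,255,0));circ(sc,sz+.05,.045,(0,255,0))
        a=np.radians(yawh)
        for s in(1,-1):
            u=np.array([np.cos(a),np.sin(a)])*s;v=np.array([-u[1],u[0]])
            P=[[*(np.array(sc)+u*.057+v*w),sz+.034+h] for w,h in((-.006,0),(.006,0),(.006,.008),(-.006,.008))]
            p=((proj(n,P)-[c0,r0]+.5)*f-.5).round().astype(int); cv2.polylines(im,[p],True,(0,255,0) if s>0 else (255,0,255),1)
    circ(col,.117,.066,(255,255,0));circ(col,.117,.0475,(255,255,0))
    cv2.imwrite('pics/'+fn+'.png',im)
if __name__=='__main__':
    overlay(np.load('sa5.npy'),'ov5',(.5889,-.2412),.219-.0657,142.0,(.5877,-.2416),(110,220,265,385))
E
python3 ov.py
```

```text
(no output)
```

View pics/ov5.png

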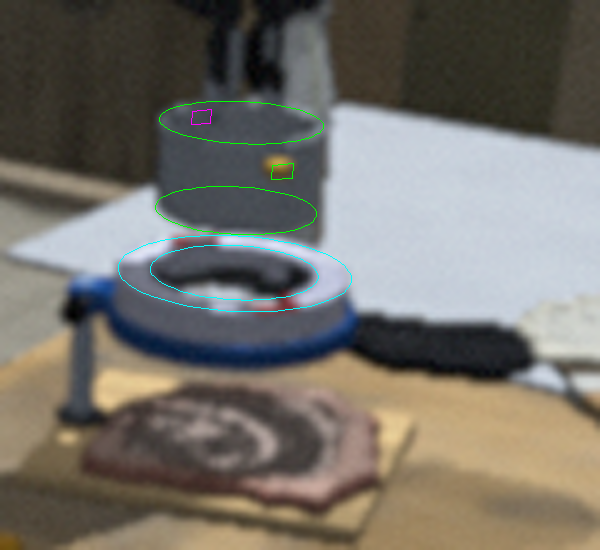

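```bash
python3 -c "
from ov import *
a=np.load('sa5.npy')
im=np.clip(cv2.resize(a[110:175,270:350,::-1].astype(np.float32),None,fx=9,fy=9,interpolation=cv2.INTER_CUBIC)*1.6,0,255).astype(np.uint8)
cv2.imwrite('pics/z5.png',im)
overlay(np.load('scenea.npy'),'ov0',(.517,.1933),0,77.3,(.5877,-.2416),(225,300,190,280),8)
"
```

```text
(no output)
```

View pics/z5.png

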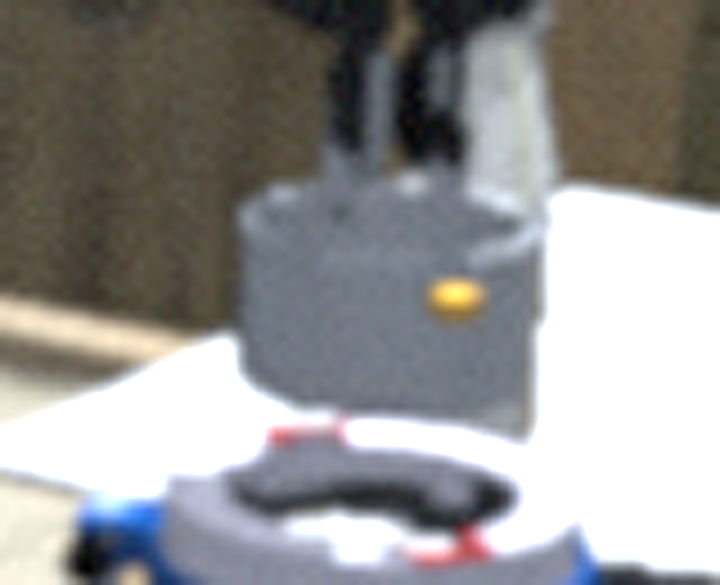

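View pics/ov0.png

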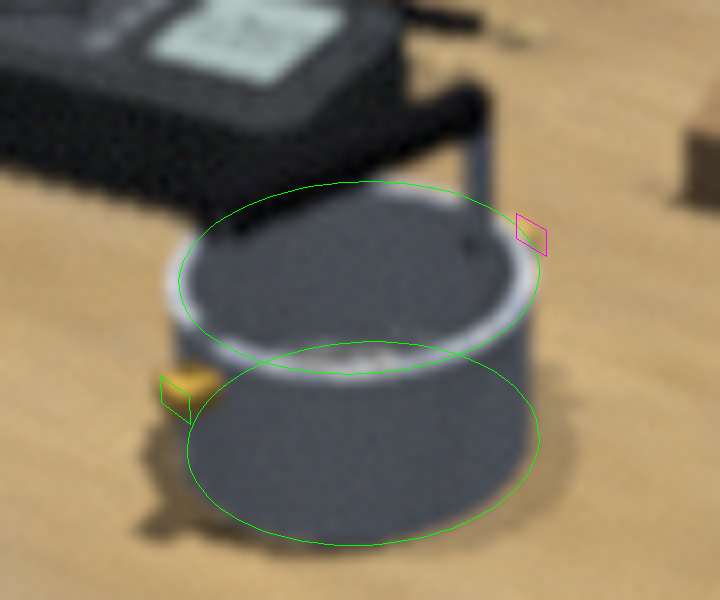

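Run:
```python
from h import *
a=np.load('topa.npy');X1,Y1,res=.68,-.15,.0005
c=np.clip(rect('top',a,.117,.50,.68,-.34,-.15),0,255).astype(np.uint8)
hsv=cv2.cvtColor(c,cv2.COLOR_RGB2HSV)
red=((hsv[...,0]<10)|(hsv[...,0]>170))&(hsv[...,1]>110)&(hsv[...,2]>90)
p=np.argwhere(red); w=np.c_[X1-p[:,0]*res,Y1-p[:,1]*res]-[.5877,-.2416]
r=np.hypot(*w.T); th=np.degrees(np.arctan2(w[:,1],w[:,0]))
for t0 in(-37,143):
    d=(th-t0+180)%360-180
    a0=np.radians(142)
    t=w@np.array([-np.sin(a0),np.cos(a0)])
    rr=abs(w@np.array([np.cos(a0),np.sin(a0)]))
    for lo,hi in((.046,.05),(.05,.054),(.054,.058),(.058,.062),(.062,.067)):
        k=(abs(d)<20)&(rr>lo)&(rr<hi)
        e=t[k]*1e3; print(t0,lo,k.sum(),'tang edges mm',np.percentile(e,[2,98]),'mid',np.percentile(e,[2,98]).mean(), 'med +/-',np.median(e[e>0]),np.median(e[e<0]))
```

```text
-37 0.046 92 tang edges mm [-12.2324375   12.88877244] mid 0.3281674712796381 med +/- 11.56198291656035 -10.453460549313103
-37 0.05 121 tang edges mm [-12.97403073  13.97150046] mid 0.498734862711423 med +/- 12.319120759375505 -11.16151616445028
-37 0.054 83 tang edges mm [-13.48283566  14.12263433] mid 0.3198993363275173 med +/- 13.168652742002122 -11.918878599828655
-37 0.058 264 tang edges mm [-11.96158515  13.05721933] mid 0.5478170903893957 med +/- 8.157186300256393 -7.061552119477547
-37 0.062 457 tang edges mm [-11.75927101  12.87490987] mid 0.5578194300341615 med +/- 6.310201874279417 -5.731840120906995
143 0.046 63 tang edges mm [-13.37957813  10.87235913] mid -1.2536094978215013 med +/- 10.234292251059127 -11.824238534384666
143 0.05 86 tang edges mm [-13.85698563  12.02717393] mid -0.9149058493670701 med +/- 10.880826637176423 -12.470548327938616
143 0.054 66 tang edges mm [-14.34200649  12.90762374] mid -0.7171913738730291 med +/- 11.502707613172998 -13.252339580874352
143 0.058 218 tang edges mm [-13.8755695  12.2462282] mid -0.8146706468588887 med +/- 8.20296873058566 -8.505616557221096
143 0.062 485 tang edges mm [-12.8985412   11.29083479] mid -0.8038532075426739 med +/- 5.709674511054678 -6.504716762412688
```

Emit:
arm_command --plan '[-0.06, -0.02, -0.3, 0, 0, -0.11, 0, 0, -0.3, 0, 0, 0, 0, 0, -0.3, 0, 0, 0, 0, 0, -0.3, 0, 0, 0, 0, 0, -0.2, 0, 0, 0, 0, 0, 0, 0, 0, 0]'

```text
t: 13.12
tcp_pos: [0.5862, -0.2407, 0.1879]
tcp_rot: [0.306, 0.637, 0.307, -0.637]
force: [0.3, -0.4, -3.3]
width: 0.133
```

```bash
python3 -c "
from h import *
st()
"
```

```text
t 13.12 tcp [ 0.5862 -0.2407  0.1879] jaw yaw -128.57 fing [ 1.e-04  2.e-03 -1.e+00] jawz -0.0017 F [ 0.31 -0.42 -3.31] T [0.038 0.039 0.062] w 0.133 j [-0.145  0.437  0.262 -0.002 -1.396  1.043]
```

Emit:
arm_command --plan '[0.03, 0, -0.3, 0.0, 0, 0, 0, 0, -0.3, 0, 0, 0, 0, 0, -0.3, 0, 0, 0, 0, 0, -0.25, 0, 0, 0, 0, 0, 0, 0, 0, 0]'

```text
t: 13.75
tcp_pos: [0.5869, -0.2407, 0.1634]
tcp_rot: [0.306, 0.637, 0.307, -0.637]
force: [-1.0, 0.6, -3.8]
width: 0.13
```

```bash
python3 -c "
from h import *
st()
"
```

```text
t 13.75 tcp [ 0.5869 -0.2407  0.1634] jaw yaw -128.57 fing [ 2.0e-04  1.9e-03 -1.0e+00] jawz -0.0016 F [-0.99  0.57 -3.79] T [ 0.005  0.009 -0.007] w 0.130 j [-0.145  0.448  0.217 -0.002 -1.34   1.043]
```

```bash
python3 -c "
from ov import *
a=avg('scene',4);np.save('sa6.npy',a)
overlay(a*1.3,'ov6',(.5877,-.2416),.1634-.0657,141.4,(.5877,-.2416),(125,205,270,360),8)
im=np.clip(cv2.resize(a[125:205,270:360,::-1].astype(np.float32),None,fx=8,fy=8,interpolation=cv2.INTER_CUBIC)*1.3,0,255).astype(np.uint8)
cv2.imwrite('pics/z6.png',im)
"
```

```text
(no output)
```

View pics/z6.png

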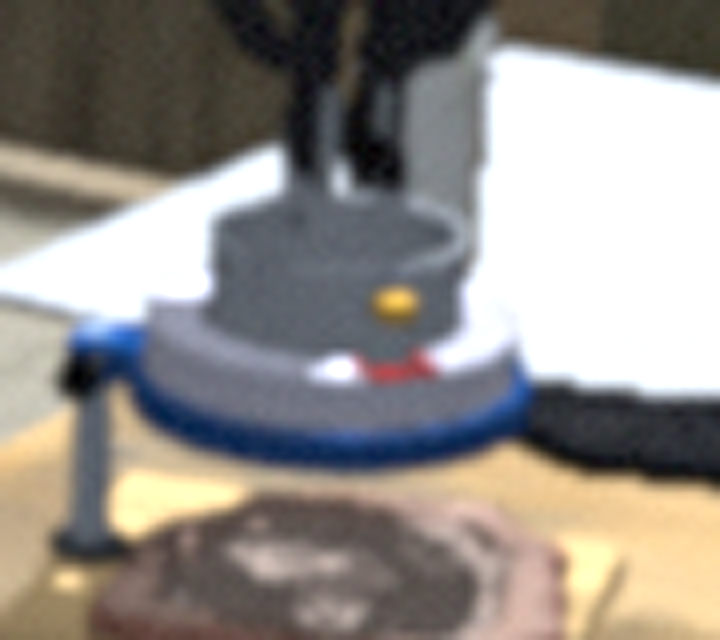

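View pics/ov6.png

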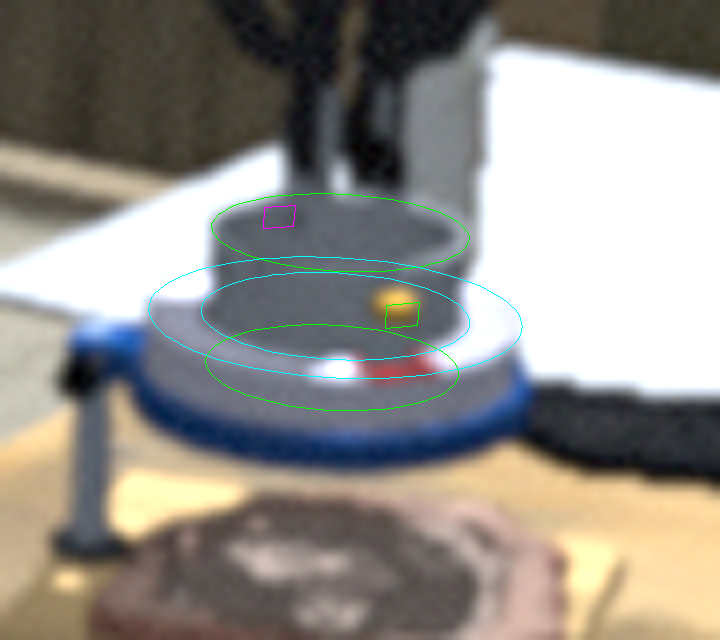

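Emit:
arm_command --plan '[0, 0, -0.15, 0, 0, 0, 0, 0, -0.15, 0, 0, 0, 0, 0, -0.15, 0, 0, 0, 0, 0, -0.1, 0, 0, 0, 0, 0, 0, 0, 0, 0]'

```text
t: 14.58
tcp_pos: [0.5875, -0.2409, 0.1528]
tcp_rot: [0.307, 0.638, 0.307, -0.636]
force: [0.1, -0.6, -3.1]
width: 0.128
```

```bash
python3 -c "
from h import *
st()
"
```

```text
t 14.57 tcp [ 0.5875 -0.2409  0.1528] jaw yaw -128.56 fing [ 0.0023  0.0014 -1.    ] jawz -0.0026 F [ 0.08 -0.6  -3.08] T [0.008 0.002 0.031] w 0.128 j [-0.145  0.452  0.197 -0.002 -1.313  1.043]
```

Lugs about 3 mm above the hoods, no contact. Continue slowly with a small xy correction.

Emit:
arm_command --plan '[-0.03, 0, -0.1, 0, 0, 0, 0, 0, -0.1, 0, 0, 0, 0, 0, -0.1, 0, 0, 0]'

```text
t: 14.95
tcp_pos: [0.587, -0.241, 0.1467]
tcp_rot: [0.307, 0.638, 0.307, -0.636]
force: [-0.5, -0.3, -4.7]
width: 0.128
```

```bash
python3 -c "
from h import *
st()
"
```

```text
t 14.95 tcp [ 0.587  -0.241   0.1467] jaw yaw -128.56 fing [ 0.0029  0.0012 -1.    ] jawz -0.0028 F [-0.54 -0.28 -4.68] T [-0.029  0.024  0.026] w 0.128 j [-0.145  0.454  0.184 -0.002 -1.298  1.043]
```

Emit:
arm_command --plan '[0, 0, -0.1, 0, 0, 0, 0, 0, -0.1, 0, 0, 0, 0, 0, -0.1, 0, 0, 0]'

```text
t: 15.32
tcp_pos: [0.587, -0.241, 0.1402]
tcp_rot: [0.307, 0.638, 0.307, -0.636]
force: [0.6, -0.0, -4.5]
width: 0.125
```

Emit:
arm_command --plan '[0, 0, -0.1, 0, 0, 0, 0, 0, -0.1, 0, 0, 0]'

```text
t: 15.58
tcp_pos: [0.587, -0.241, 0.1359]
tcp_rot: [0.307, 0.638, 0.307, -0.636]
force: [-0.4, 0.9, -3.9]
width: 0.129
```

```bash
python3 -c "
from h import *
st()
"
```

```text
t 15.57 tcp [ 0.587  -0.241   0.1359] jaw yaw -128.56 fing [ 0.0029  0.0012 -1.    ] jawz -0.0027 F [-0.37  0.92 -3.89] T [ 0.038  0.024 -0.048] w 0.129 j [-0.145  0.46   0.165 -0.002 -1.273  1.043]
```

Through the slots. The ledge should be about 4 mm lower.

Emit:
arm_command --plan '[0, 0, -0.1, 0, 0, 0, 0, 0, -0.05, 0, 0, 0]'

```text
t: 15.82
tcp_pos: [0.587, -0.2409, 0.1326]
tcp_rot: [0.307, 0.638, 0.307, -0.636]
force: [0.4, 0.5, -3.6]
width: 0.126
```

Emit:
arm_command --plan '[0, 0, -0.05, 0, 0, 0]'

```text
t: 15.95
tcp_pos: [0.587, -0.241, 0.1316]
tcp_rot: [0.307, 0.638, 0.307, -0.636]
force: [1.3, -0.2, -2.0]
width: 0.125
```

Emit:
arm_command --plan '[0, 0, -0.04, 0, 0, 0]'

```text
t: 16.08
tcp_pos: [0.5871, -0.2411, 0.1316]
tcp_rot: [0.307, 0.638, 0.307, -0.636]
force: [-2.8, 1.7, 2.8]
width: 0.129
```

Emit:
arm_command --plan '[0, 0, -0.02, 0, 0, -0.2, 0, 0, -0.03, 0, 0, -0.3, 0, 0, -0.03, 0, 0, -0.3]'

```text
t: 16.45
tcp_pos: [0.5878, -0.2417, 0.1316]
tcp_rot: [0.286, 0.649, 0.284, -0.645]
force: [-1.3, 0.1, 1.6]
width: 0.128
```

```bash
python3 -c "
from h import *
st()
"
```

```text
t 16.45 tcp [ 0.5878 -0.2417  0.1316] jaw yaw -132.42 fing [ 0.0059 -0.0012 -1.    ] jawz -0.0031 F [-1.32  0.09  1.64] T [0.132 0.472 0.188] w 0.128 j [-0.145  0.462  0.156  0.    -1.259  0.975]
```

Emit:
arm_command --plan '[0, 0, -0.02, 0, 0.05, -0.3, 0, 0, -0.03, 0, 0, -0.3, 0, 0, -0.03, 0, 0, -0.3]'

```text
t: 16.82
tcp_pos: [0.5886, -0.2422, 0.1315]
tcp_rot: [0.262, 0.658, 0.259, -0.657]
force: [-0.8, 0.9, 4.8]
width: 0.126
```

```bash
python3 -c "
from h import *
st()
"
```

```text
t 16.82 tcp [ 0.5886 -0.2422  0.1315] jaw yaw -136.81 fing [ 0.0041 -0.003  -1.    ] jawz -0.0010 F [-0.85  0.88  4.8 ] T [0.31  0.521 0.21 ] w 0.126 j [-0.144  0.464  0.159  0.003 -1.261  0.897]
```

Emit:
arm_command --plan '[-0.05, 0.05, -0.01, 0.04, 0.05, -0.2, -0.06, 0.05, -0.02, 0, 0, -0.2]'

```text
t: 17.08
tcp_pos: [0.5876, -0.2411, 0.1316]
tcp_rot: [0.25, 0.663, 0.248, -0.661]
force: [1.2, -2.3, 3.4]
width: 0.131
```

```bash
python3 -c "
from h import *
st()
"
```

```text
t 17.07 tcp [ 0.5876 -0.2411  0.1316] jaw yaw -138.79 fing [ 0.0028 -0.0015 -1.    ] jawz -0.0011 F [ 1.2  -2.34  3.41] T [-0.668 -0.389  0.059] w 0.131 j [-1.430e-01  4.630e-01  1.570e-01  1.000e-03 -1.262e+00  8.620e-01]
```

Emit:
arm_command --plan '[-0.02, 0.02, -0.02, 0, 0, -0.3, -0.02, 0.02, -0.02, 0, 0, -0.3, -0.02, 0.02, -0.02, 0, 0, -0.3]'

```text
t: 17.45
tcp_pos: [0.5868, -0.2403, 0.1315]
tcp_rot: [0.225, 0.672, 0.222, -0.67]
force: [0.2, -1.1, 5.6]
width: 0.129
```

```bash
python3 -c "
from h import *
st()
"
```

```text
t 17.45 tcp [ 0.5868 -0.2403  0.1315] jaw yaw -143.18 fing [ 0.0045 -0.0031 -1.    ] jawz -0.0017 F [ 0.15 -1.1   5.64] T [-0.382  0.036  0.19 ] w 0.129 j [-0.141  0.46   0.151  0.003 -1.258  0.783]
```

Emit:
arm_command --plan '[0, 0, -0.02, 0.02, 0.02, -0.3, 0, 0, -0.02, 0, 0, -0.3, 0, 0, -0.02, 0, 0, -0.3]'

```text
t: 17.82
tcp_pos: [0.5867, -0.2401, 0.1315]
tcp_rot: [0.199, 0.68, 0.197, -0.678]
force: [-0.4, -0.8, 5.4]
width: 0.129
```

```bash
python3 -c "
from h import *
st()
"
```

```text
t 17.82 tcp [ 0.5867 -0.2401  0.1315] jaw yaw -147.55 fing [ 0.0034 -0.002  -1.    ] jawz -0.0018 F [-0.39 -0.77  5.38] T [-0.097  0.262  0.284] w 0.129 j [-0.142  0.46   0.153  0.002 -1.26   0.707]
```

Emit:
arm_command --plan '[0.01, -0.02, 0, 0, 0, -0.25, 0, 0, -0.015, 0, 0, -0.25]'

```text
t: 18.08
tcp_pos: [0.5867, -0.2402, 0.1315]
tcp_rot: [0.184, 0.684, 0.182, -0.682]
force: [-0.1, -0.5, 5.3]
width: 0.125
```

```bash
python3 -c "
from h import *
st()
"
```

```text
t 18.07 tcp [ 0.5867 -0.2402  0.1315] jaw yaw -150.00 fing [ 0.0032 -0.0018 -1.    ] jawz -0.0019 F [-0.13 -0.47  5.26] T [-0.139  0.258  0.279] w 0.125 j [-1.42e-01  4.61e-01  1.53e-01  1.00e-03 -1.26e+00  6.65e-01]
```

Emit:
arm_command --plan '[0, -0.01, 0.01, 0, 0, -0.25, 0, 0, 0, 0, 0, -0.25]'

```text
t: 18.32
tcp_pos: [0.5866, -0.2401, 0.1315]
tcp_rot: [0.169, 0.688, 0.168, -0.686]
force: [-0.4, -0.9, 4.2]
width: 0.127
```

```bash
python3 -c "
from h import *
st()
"
```

```text
t 18.32 tcp [ 0.5866 -0.2401  0.1315] jaw yaw -152.46 fing [ 0.0027 -0.0014 -1.    ] jawz -0.0018 F [-0.43 -0.88  4.22] T [-0.126  0.201  0.252] w 0.127 j [-1.420e-01  4.610e-01  1.540e-01  1.000e-03 -1.261e+00  6.220e-01]
```

Emit:
arm_command --plan '[0.01, -0.02, 0, 0, 0, -0.25, 0, 0, 0, 0, 0, -0.25, 0, 0, 0, 0, 0, -0.25]'

```text
t: 18.7
tcp_pos: [0.5867, -0.2402, 0.1315]
tcp_rot: [0.147, 0.693, 0.146, -0.691]
force: [-0.4, -0.5, 4.5]
width: 0.13
```

Emit:
arm_command --plan '[0.01, -0.02, 0, 0, 0, -0.25, 0, 0, -0.01, 0, 0, -0.25]'

```text
t: 18.95
tcp_pos: [0.5869, -0.2404, 0.1315]
tcp_rot: [0.132, 0.696, 0.131, -0.694]
force: [-0.5, 0.5, 5.6]
width: 0.126
```

```bash
python3 -c "
from h import *
st()
"
```

```text
t 18.95 tcp [ 0.5869 -0.2404  0.1315] jaw yaw -158.58 fing [ 2.4e-03 -9.0e-04 -1.0e+00] jawz -0.0019 F [-0.46  0.52  5.56] T [-0.022  0.275  0.265] w 0.126 j [-1.420e-01  4.620e-01  1.560e-01  1.000e-03 -1.262e+00  5.160e-01]
```

Emit:
arm_command --plan '[0.01, 0, 0, 0, 0, -0.25, 0, 0, 0, 0, 0, -0.25, 0, 0, -0.01, 0, 0, -0.25]'

```text
t: 19.32
tcp_pos: [0.5871, -0.2405, 0.1315]
tcp_rot: [0.11, 0.699, 0.108, -0.698]
force: [-0.6, -1.0, 6.4]
width: 0.126
```

Emit:
arm_command --plan '[0.01, 0, 0, 0, 0, -0.25, 0, 0, 0, 0, 0, -0.25, 0, 0, -0.01, 0, 0, -0.25]'

```text
t: 19.7
tcp_pos: [0.5873, -0.2405, 0.1315]
tcp_rot: [0.087, 0.703, 0.086, -0.701]
force: [-0.8, 0.4, 6.2]
width: 0.128
```

```bash
python3 -c "
from h import *
st()
"
```

```text
t 19.70 tcp [ 0.5873 -0.2405  0.1315] jaw yaw -165.93 fing [ 0.0025 -0.0015 -1.    ] jawz -0.0021 F [-0.79  0.37  6.17] T [0.103 0.32  0.299] w 0.128 j [-1.420e-01  4.620e-01  1.560e-01  1.000e-03 -1.262e+00  3.870e-01]
```

Emit:
arm_command --plan '[0, 0, 0.02, 0, 0, -0.25, 0, 0, 0, 0, 0, -0.25, 0, 0, 0, 0, 0, -0.25]'

```text
t: 20.08
tcp_pos: [0.5873, -0.2404, 0.1315]
tcp_rot: [0.064, 0.705, 0.063, -0.704]
force: [-0.4, -0.3, 4.7]
width: 0.128
```

Emit:
arm_command --plan '[0, 0, 0.01, 0, 0, -0.25, 0, 0, 0, 0, 0, -0.25, 0, 0, 0, 0, 0, -0.25]'

```text
t: 20.45
tcp_pos: [0.5871, -0.2403, 0.1315]
tcp_rot: [0.042, 0.706, 0.041, -0.705]
force: [-0.0, -0.3, 4.0]
width: 0.13
```

```bash
python3 -c "
from h import *
st()
"
```

```text
t 20.45 tcp [ 0.5871 -0.2403  0.1315] jaw yaw -173.31 fing [ 0.0014 -0.0013 -1.    ] jawz -0.0012 F [-0.02 -0.26  4.01] T [0.002 0.315 0.198] w 0.130 j [-1.420e-01  4.630e-01  1.570e-01  1.000e-03 -1.263e+00  2.590e-01]
```

Emit:
arm_command --plan '[0.02, 0, 0, 0, 0, -0.25, 0, 0, 0, 0, 0, -0.25, 0, 0, 0, 0, 0, -0.25]'

```text
t: 20.82
tcp_pos: [0.5864, -0.2407, 0.131]
tcp_rot: [-0.019, -0.706, -0.018, 0.707]
force: [-2.0, -3.3, 3.5]
width: 0.13
```

Emit:
arm_command --plan '[0.01, 0, 0, 0, 0, -0.25, 0, 0, 0, 0, 0, -0.25, 0, 0, 0, 0, 0, -0.25]'

```text
t: 21.2
tcp_pos: [0.5861, -0.241, 0.1304]
tcp_rot: [0.004, -0.706, 0.005, 0.708]
force: [-1.5, 0.4, -2.6]
width: 0.131
```

```bash
python3 -c "
from h import *
st()
"
```

```text
t 21.20 tcp [ 0.5861 -0.241   0.1304] jaw yaw 179.27 fing [-0.0025 -0.0012 -1.    ] jawz 0.0025 F [-1.46  0.45 -2.56] T [ 0.246  0.166 -0.054] w 0.131 j [-0.143  0.465  0.157  0.002 -1.265  0.13 ]
```

Emit:
arm_command --plan '[0, 0, -0.05, 0, 0, 0, 0, 0, -0.05, 0, 0, 0]'

```text
t: 21.45
tcp_pos: [0.5863, -0.2397, 0.1261]
tcp_rot: [0.005, -0.706, 0.004, 0.708]
force: [1.0, -1.1, -3.6]
width: 0.127
```

```bash
python3 -c "
from h import *
st()
"
```

```text
t 21.45 tcp [ 0.5863 -0.2397  0.1261] jaw yaw 179.21 fing [-0.0034  0.0016 -1.    ] jawz 0.0034 F [ 1.04 -1.14 -3.63] T [-0.441 -0.483  0.   ] w 0.127 j [-1.420e-01  4.680e-01  1.520e-01 -1.000e-03 -1.258e+00  1.290e-01]
```

Emit:
arm_command --plan '[0, -0.02, -0.03, 0, 0, 0, 0, 0, -0.01, 0, 0, 0]'

```text
t: 21.7
tcp_pos: [0.5864, -0.2397, 0.1256]
tcp_rot: [0.005, -0.706, 0.004, 0.708]
force: [-0.8, -0.8, 0.8]
width: 0.127
```

```bash
python3 -c "
from h import *
st()
from ov import *
a=avg('scene',3);np.save('sa7.npy',a)
overlay(a*1.3,'ov7',(.5877,-.2416),.060,89.2,(.5877,-.2416),(125,205,270,360),8)
"
```

```text
t 21.70 tcp [ 0.5864 -0.2397  0.1256] jaw yaw 179.23 fing [-0.0033  0.0017 -1.    ] jawz 0.0034 F [-0.84 -0.76  0.77] T [-0.058  0.324  0.027] w 0.127 j [-1.430e-01  4.680e-01  1.510e-01 -1.000e-03 -1.257e+00  1.300e-01]
```

View pics/ov7.png

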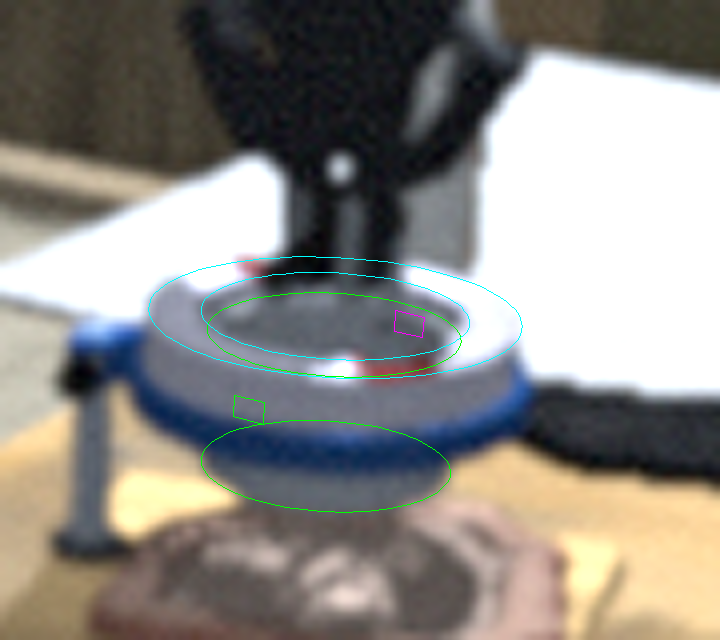

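Emit:
arm_command --plan '[0, 0, 0, 0, 0, 0, 0, 0, 0, 0, 0, 0, 0, 0, 0, 0, 0, 0, 0, 0, 0, 0, 0, 0]' --gripper -0.2

```text
t: 22.35
tcp_pos: [0.5866, -0.2399, 0.1256]
tcp_rot: [0.005, -0.706, 0.004, 0.708]
force: [0.6, -0.2, 0.2]
width: 0.602
```

```bash
python3 -c "
from h import *
st()"
```

```text
t 22.35 tcp [ 0.5866 -0.2399  0.1256] jaw yaw 179.22 fing [-0.0026  0.0016 -1.    ] jawz 0.0027 F [ 0.58 -0.17  0.22] T [ 0.004 -0.002 -0.003] w 0.602 j [-1.430e-01  4.680e-01  1.510e-01 -1.000e-03 -1.257e+00  1.300e-01]
```

Released with zero residual force. Now rise straight, then move aside to clear the top camera's view.

Emit:
arm_command --plan '[0, 0, 0.3, 0, 0, 0, 0, 0, 0.6, 0, 0, 0, 0, 0, 1, 0, 0, 0, 0, 0, 1, 0, 0, 0, 0, 0, 1, 0, 0, 0, 0, 0, 1, 0, 0, 0, 0, 0, 1, 0, 0, 0, -0.5, 0.9, 0.5, 0, 0, 0, -0.5, 0.9, 0, 0, 0, 0, -0.5, 0.9, 0, 0, 0, 0, -0.5, 0.9, 0, 0, 0, 0, -0.5, 0.9, 0, 0, 0, 0, -0.5, 0.9, 0, 0, 0, 0, -0.5, 0.9, 0, 0, 0, 0, -0.5, 0.9, 0, 0, 0, 0, -0.5, 0.9, 0, 0, 0, 0, 0, 0, 0, 0, 0, 0, 0, 0, 0, 0, 0, 0]'

```text
t: 24.6
tcp_pos: [0.4885, -0.0683, 0.2703]
tcp_rot: [-0.004, 0.711, -0.003, -0.704]
force: [-0.4, 0.2, 0.6]
width: 0.604
```

```bash
python3 -c "
from h import *
st()
from ov import *
a=avg('scene',3);b=avg('top',3);np.save('ta8.npy',b)
overlay(a*1.3,'ov8',(.5877,-.2416),.060,89.2,(.5877,-.2416),(125,205,270,360),8)
overlay(b*1.2,'ov8t',(.5877,-.2416),.060,89.2,(.5877,-.2416),(140,225,360,450),8,'top')
from col import collar
collar(b)
s,d=vision.grab_frame('scene')
_,d=vision.grab_frame('top')
# rim height of sieve in depth
m=vision.camera_model('top')
P=[]
for r in range(150,215):
  for c in range(370,435):
    if d[r,c]>0:
      X=unproj('top',r,c,depth=d[r,c]); P.append(X)
P=np.array(P);rr=np.hypot(P[:,0]-.5877,P[:,1]+.2416)
for q in range(4):
  th=np.arctan2(P[:,1]+.2416,P[:,0]-.5877); k=(rr>.0425)&(rr<.0455)&(abs(((th-q*np.pi/2+np.pi)%(2*np.pi))-np.pi)<.7)
  k2=(rr>.053)&(rr<.063)&(abs(((th-q*np.pi/2+np.pi)%(2*np.pi))-np.pi)<.7)
  print(q,k.sum(),np.percentile(P[k,2],[50,80,95]),'hood',np.median(P[k2,2]))
k=(rr<.035)&(P[:,2]>.12); print('handle z',np.median(P[k,2]),k.sum(),P[k,:2].mean(0))
cv2.imwrite('pics/t8.png',np.clip(b,0,255)[:,:,::-1].astype(np.uint8))
"
```

```text
t 24.60 tcp [ 0.4885 -0.0683  0.2703] jaw yaw 179.43 fing [ 0.0101  0.0015 -0.9999] jawz -0.0101 F [-0.44  0.19  0.6 ] T [-0.017 -0.     0.022] w 0.604 j [ 0.18   0.126  0.044  0.    -1.479 -0.19 ]h.py:26: RuntimeWarning: Mean of empty slice.
  c=pts.mean(0)
  ret = um.true_divide(
Traceback (most recent call last):
  File "col.py", line 15, in collar
    x,s=circfit(w[k],None); cc=x[:2]
        ~~~~~~~^^^^^^^^^^^
  File "h.py", line 29, in circfit
    s=least_squares(f,x0,loss='soft_l1',f_scale=.0005); return s.x,np.std(f(s.x))
ValueError: Initial guess is outside of provided bounds
```

View pics/ov8.png

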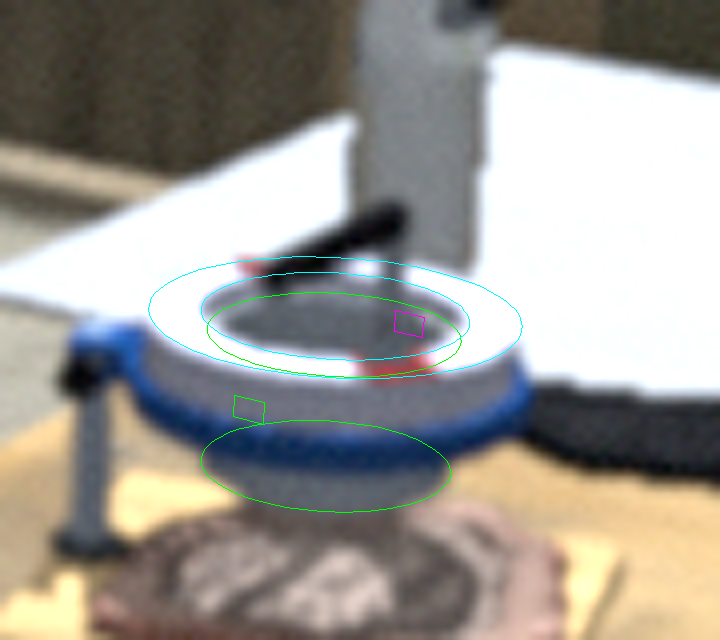

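View pics/ov8t.png

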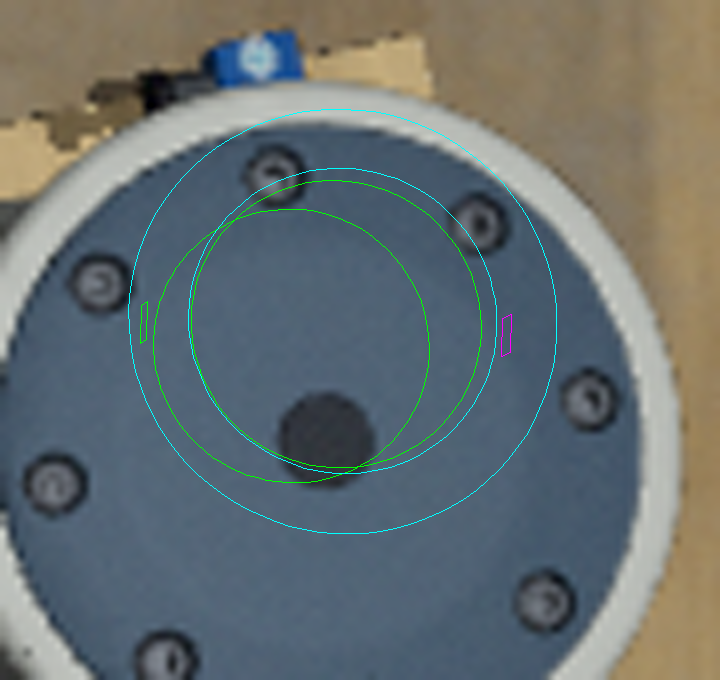

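Emit:
arm_command --plan '[-0.3, 1, 0, 0, 0, 0, -0.3, 1, 0, 0, 0, 0, -0.3, 1, 0, 0, 0, 0, -0.3, 1, 0, 0, 0, 0, -0.3, 1, 0, 0, 0, 0, -0.3, 1, 0, 0, 0, 0, 0, 1, 0, 0, 0, 0, 0, 1, 0, 0, 0, 0, 0, 1, 0, 0, 0, 0, 0, 1, 0, 0, 0, 0, 0, 1, 0, 0, 0, 0, 0, 1, 0, 0, 0, 0, 0, 1, 0, 0, 0, 0, 0, 0, 0, 0, 0, 0, 0, 0, 0, 0, 0, 0]'

```text
t: 26.78
tcp_pos: [0.4528, 0.1987, 0.2675]
tcp_rot: [-0.006, 0.709, -0.007, -0.705]
force: [-0.6, -0.3, 0.4]
width: 0.6
```

```bash
python3 -c "
from h import *
st()
from ov import *
b=avg('top',4);np.save('ta9.npy',b)
cv2.imwrite('pics/t9.png',np.clip(b,0,255)[:,:,::-1].astype(np.uint8))
overlay(b*1.2,'ov9t',(.5877,-.2416),.060,89.2,(.5877,-.2416),(140,225,360,450),7,'top')
_,d=vision.grab_frame('top')
rc=np.array([(r,c) for r in range(150,215) for c in range(370,440) if d[r,c]>0])
P=np.array([unproj('top',r,c,depth=d[r,c]) for r,c in rc]);x=P[:,0]-.5877;y=P[:,1]+.2416
rr=np.hypot(x,y);th=np.arctan2(y,x)
for q in range(8):
  w=abs(((th-q*np.pi/4+np.pi)%(2*np.pi))-np.pi)<.35
  k=(rr>.041)&(rr<.046)&w; k2=(rr>.053)&(rr<.063)&w
  print(q*45,k.sum(),np.round(np.percentile(P[k,2],[50,80]),4),'hood',round(float(np.median(P[k2,2])),4))
k=(rr<.04)&(P[:,2]>.13); print('handle z',np.median(P[k,2]),k.sum(),P[k,:2].mean(0))
from col import collar
collar(b)
"
```

```text
t 26.77 tcp [0.4528 0.1987 0.2675] jaw yaw 178.98 fing [ 0.0052 -0.0012 -1.    ] jawz -0.0052 F [-0.63 -0.31  0.38] T [-0.048 -0.002 -0.038] w 0.600 j [ 0.734  0.133  0.044  0.004 -1.479 -0.753]Traceback (most recent call last):
  File "<string>", line 10, in <module>
    P=np.array([unproj('top',r,c,depth=d[r,c]) for r,c in rc]);x=P[:,0]-.5877;y=P[:,1]+.2416
                ~~~~~~^^^^^^^^^^^^^^^^^^^^^^^^
  File "h.py", line 8, in unproj
    m=vision.camera_model(n);K=np.array(m['mtx']);R=np.array(m['R']);t=np.array(m['t'])
ValueError: time passes only in moves, steps and waits
```

View pics/ov9t.png

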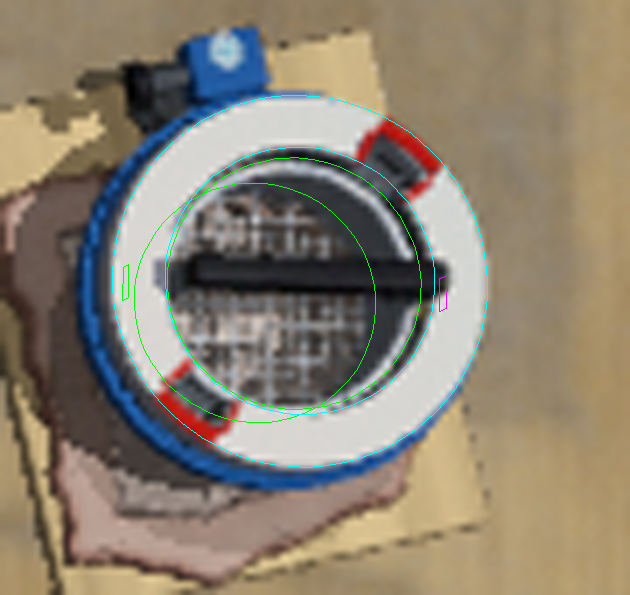

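View pics/t9.png

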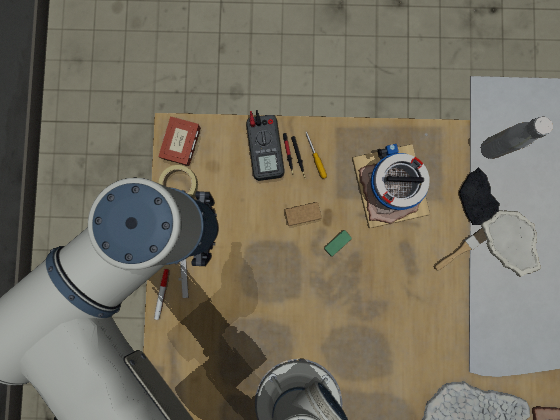

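```bash
python3 -c "
from h import *
from col import collar
b=np.load('ta9.npy'); collar(b)
p=rect('top',b,.15,.50,.68,-.34,-.15)
m=vision.camera_model('top');K=np.array(m['mtx']);R=np.array(m['R']);t=np.array(m['t'])
_,d=vision.grab_frame('top')
r,c=np.mgrid[145:215,365:440]; r=r.ravel();c=c.ravel();D=d[r,c];g=D>0
P=((np.linalg.inv(K)@np.c_[c,r,np.ones(len(r))].T*D).T-t)@R; P=P[g]
x=P[:,0]-.5877;y=P[:,1]+.2416
rr=np.hypot(x,y);th=np.arctan2(y,x)
for q in range(8):
  w=abs(((th-q*np.pi/4+np.pi)%(2*np.pi))-np.pi)<.35
  k=(rr>.040)&(rr<.046)&w; k2=(rr>.053)&(rr<.063)&w
  print(q*45,k.sum(),np.round(np.percentile(P[k,2],[30,50,70,90]),4),'hood',round(float(np.median(P[k2,2])),4))
k=(rr<.05)&(P[:,2]>.13); print('handle z',np.percentile(P[k,2],[20,50,80]),k.sum(),P[k,:2].mean(0))
k1=k&(y>.015);k2=k&(y<-.015);print(np.median(P[k1,2]),np.median(P[k2,2]))
"
```

```text
0.066 772 [ 0.58761197 -0.24156305  0.06557632] 0.0005209422450394599
0.0475 556 [ 0.58829115 -0.24212171  0.04778442] 0.001096011817430257
red 772 0.6369332901554404 -0.27784650259067356
red 87 0.6206379310344828 -0.28286206896551724
red 74 0.5546756756756757 -0.20010135135135135
red 656 0.5380716463414634 -0.20375228658536584
0 64 [0.0652 0.0813 0.1005 0.1105] hood 0.1167
45 17 [0.109  0.1095 0.1103 0.1112] hood 0.117
90 41 [0.1159 0.1325 0.1468 0.1495] hood 0.1165
135 4 [0.1076 0.1084 0.1093 0.1117] hood 0.102
180 12 [0.1085 0.109  0.1103 0.1111] hood 0.1166
225 65 [0.0671 0.0866 0.1054 0.1101] hood 0.1171
270 48 [0.0647 0.0773 0.0911 0.1109] hood 0.1169
315 55 [0.0662 0.0823 0.1046 0.1099] hood 0.1147
handle z [0.14719065 0.14904546 0.15063622] 206 [ 0.58472163 -0.23690168]
0.14870006547891104 0.14901837103200222
```

```bash
python3 -c "
from plant import ticket
print(ticket.sign_off())"
```

```text
the job is handed in; nothing more can be done
None
```

I hung the sieve in the collar, and both lugs are down in their locking notches. The job is handed in, at about 27 s on the robot's clock; no verdict was reported.

- **Insertion:** I gripped the bridge handle, lowered the lugs through the red-edged slots and felt the ledge at the height I had worked out. The first ledge contact put about 6 to 7 N on the ledge.
- **Turning:** I turned the sieve clockwise about 52° in small steps under light downward load, about 10 N at most. The turning moment about the collar axis stayed at or below 0.3 N m, against the 0.5 N m that would move the collar. The load then came off and the sieve sank about 6 mm.
- **Release:** After I opened the fingers and before retreating, the wrist read only sensor noise in force and moment. The gripper then moved well clear.

Last checks before hand-in:

| Check | Reading | Expected |
|---|---|---|
| Sieve rim height, wherever the rim was readable | about 0.110 m | 0.110 m in the notches, 0.116 m on the ledge |
| Handle ends, height difference | 0.3 mm | level |
| Collar centre, change from start | within 0.1 mm | unmoved |
| Slot markings, change from start | within 0.7 mm | unmoved |

- **Other objects:** In the last top picture the sanding block and wax bar look unmoved. The arm partly covers the tape there, but its visible part is unchanged. I did not measure these three numerically.
- **Readings that disagreed:** In several directions the depth reading around the sieve's rim mixed in points from the mesh, the walls and the handle. The automatic circle fit to the collar's bore was off by about 0.5 mm for the same reason. Neither changed the result.

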